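Refit the filter of a bench fume extractor

ROBOT

A 6-joint arm with a two-finger parallel gripper is mounted at the origin on the work surface. World frame = base frame: x ahead of the robot, y to its left, z up, the work surface at z = 0. Lengths are in m, angles in rad, forces in N, time in s.
With the tool pointing down it reaches from about 0.375 to 0.925 m from the base axis. Payload 5.7 kg.
Tool frame: the origin (TCP) lies midway between the tips of the shut fingers; the grasp point (between the pads) lies 19 mm behind it; z points along the fingers, y is the line along which they close (so a half turn about z gives the same grasp; the last joint's range is limited). The gripper opens to 88 mm and grips with 3 to 60 N. Pads are 20 mm wide; open, the fingers measure 115 mm over their backs; the gripper's body (75 mm by 178 mm) begins 61 mm behind the grasp point.
Start: joints at [-1.257, 0.359, 1.51, -0, 1.272, -0.115], TCP at [0.249, -0.546, 0.223] pointing down, gripper open.
Joint ranges: [-2.97, 2.97], [-1.01, 2.36], [0.21, 2.38], [-0.96, 4.11], [0.2, 2.71], [-2.98, 2.98]. Speed limits (rad/s): [2.39, 2.39, 3.14, 3.14, 3.14, 3.14].

INTERFACE

Orientations are given as a unit quaternion [x, y, z, w].
In Python, from bench import move_ptp, servo_line, goto_joints, move_gripper, sleep, inverse_kinematics, capture, PlanningError, close_job, spot_in, silhouettes, current_clock, current_joint_pos, current_qvel, current_joint_torque, current_position, current_orientation, current_force, current_torque, current_finger_gap, current_grip_force gives the robot as it stands. Calls block until the motion is done:
- move_ptp(position, orientation): joint-space move of the TCP to a pose.
- servo_line(position, orientation=None, rate=0.15, contact_N=None): straight line of the TCP; orientation=None keeps the orientation; rate is the mean speed in m/s. With contact_N (N) it stops when the force on the tool has changed by that much, and returns True; else False.
- goto_joints(angles): joint-space move.
- move_gripper(opening): finger opening in m; the grip force is fixed at half the most; returns when the fingers have stopped.
- sleep(seconds).
- inverse_kinematics(position, orientation): joint angles nearest the present ones, or None.
- capture(name): name is "scene" or "top"; returns a dict with "image" (420x560x3 uint8, blue, green, red), "range_z" (420x560 float32, m along the optical axis (not along the pixel's ray), 0 where there is no reading), "intrinsics" (3x3 intrinsics, pixels), "R" (3x3) and "t" (3): a world point X has camera coordinates R X + t. Camera axes: x right, y down, z forward; pixel columns grow to the right and rows downward; lengths in m; the calibration is good to about 2 mm. A picture is of the moment at which its call begins.
A pose or a line that the arm cannot do raises PlanningError and nothing moves.
- close_job(): hands the job in; it is judged then, once.
Trained networks look in the newest picture that a camera, given by its name, has taken for a name from the list of things; names that differ only in an ending like _2 or _b are one class to them, and where a whole thing is asked for, a point or a joint stands for the part that bears it (a point fixed in the world has none). Each returns a list of dicts, best first, with "conf" (0 to 1); they miss things now and then, are a little off and sometimes report something else, mostly with a low value. They report only what shows in the picture. A call takes as long as a camera call. They do not tell look-alikes from the thing itself.
- spot_in(camera, query): "xy" ([column, row] in pixels, amid what is visible of it).
- silhouettes(camera, query): "region" (420x560 bool, what is visible of it) and "xy" ([column, row] in pixels, amid what is visible of it).
Readings, each from a call of its own:
- current_clock(): time.
- current_joint_pos(): joint angles.
- current_qvel(): joint speeds.
- current_joint_torque(): joint torques, N m.
- current_position(): TCP position.
- current_orientation(): TCP orientation.
- current_force(): force on the tool from outside, world axes, zero at the start.
- current_torque(): the same for the moment, N m.
- current_finger_gap(): finger opening in m.
- current_grip_force(): force on a finger pad.
Only numpy, scipy, OpenCV 4.12 (cv2) and the standard library are available. Lean on these libraries where they do the work, as an engineer would, in place of code of your own. Each camera call takes 0.05 s, during which the arm holds its last target. There are 200 camera calls.

TASK

The bench fume extractor stands open for a filter change: lower the filter cassette into its sloping bay, grip rib outwards and lying flat on the bay floor (set it down, do not drop it), then swing the grille shut over it. Only with the grille shut, push in the three rivet pins along its lower edge until each is flush, so that the grille is locked. Leave the hammer, the jar and the angle iron where they lie.

Things in the scene. Friction and masses are not known exactly. Their poses are not given: they have to be found in the camera images.
- extractor: fume extractor: grey steel housing fixed to the bench, 260 mm deep (x), 230 wide (y). Origin: centre of its underside; x to its rear, z up. Front face (105 mm high) at x = -130, facing the robot; from its top edge the intake face slopes up to the rear at 20 degrees for 168 mm, to a level top 162 mm high. A carrying handle (bar along y, 100 mm long) stands 28 mm up on that top at x = +90.
- bay: filter bay in the sloping face: recess 118 mm (x) by 162 (y), 50 deep, floor a steel ledge with the fan behind. Origin: middle of the floor; x up the slope (to the rear), y to the extractor's left, z square to the slope, out of the bay (20 degrees from vertical, leaning to the robot). Rim at z = +50. Between bay and front face runs a steel lip 32 mm broad with three rivet holes.
- cassette: filter cassette: aluminium frame, white pleats, 108 mm (x) by 150 (y) by 20 thick, 0.2 to 0.45 kg, flat on the bench. Origin: centre of its underside, z up. On its middle a black grip rib 14 thick (y), 70 long (x), top 44 above the underside: carry it by the rib, gripped across y. In the bay its x lies along the bay's x, either way round, origin on origin; 5 (x) and 6 mm (y) to spare each side.
- grille (a joint): angle of the grille in rad: 0 shut (lying on the sloping face over the bay), 1.85 to 2.15 at the start, 2.3 its stop. A stiff hinge (about 0.3 N m): the grille stays wherever it is left and must be pushed all the way shut.
- grille_hinge (a point): middle of the hinge axis (y) at the grille's upper edge, at x = +71, z = +53 mm in the bay's frame. Its frame turns with the grille: -x from the hinge to the free edge, z out of the outer face (up when shut, to the rear when open). Bare aluminium slotted plate 159 mm long (x), 212 wide (y), 5 thick, outer face at z = +3. Rivets at x = -144, y = -65, 0, +65; shanks stand 16 mm out of the inner face.
- grille_edge (a point): middle of the grille's free edge, on its outer face, 159 mm from the hinge; same axes as the hinge point.
- pin_left (a joint): how far the left (+y) rivet pin is pushed in (m): 0 standing proud, its top 9.5 mm above the rivet flange; 0.009 fully home, flush with the flange (within 0.5 mm); 0 to 0.002 at the start. It slides square to the grille, needs about 10 N and stays where it is left; no spring.
- pin_left_top (a point): centre of the top of the left (+y) rivet's centre pin: round, black plastic, 11 mm in diameter, in a round black flange 20 mm in diameter, 2.5 mm thick, on the grille's outer face. z: pin axis, out of the grille (it is pushed in along -z); axes as those of the bay when the grille is shut. Moves with grille and pin.
- pin_mid (a joint): how far the middle rivet pin is pushed in (m): 0 standing proud, its top 9.5 mm above the rivet flange; 0.009 fully home, flush with the flange (within 0.5 mm); 0 to 0.002 at the start. It slides square to the grille, needs about 10 N and stays where it is left; no spring.
- pin_mid_top (a point): centre of the top of the middle rivet's centre pin: round, black plastic, 11 mm in diameter, in a round black flange 20 mm in diameter, 2.5 mm thick, on the grille's outer face. z: pin axis, out of the grille (it is pushed in along -z); axes as those of the bay when the grille is shut. Moves with grille and pin.
- pin_right (a joint): how far the right (-y) rivet pin is pushed in (m): 0 standing proud, its top 9.5 mm above the rivet flange; 0.009 fully home, flush with the flange (within 0.5 mm); 0 to 0.002 at the start. It slides square to the grille, needs about 10 N and stays where it is left; no spring.
- pin_right_top (a point): centre of the top of the right (-y) rivet's centre pin: round, black plastic, 11 mm in diameter, in a round black flange 20 mm in diameter, 2.5 mm thick, on the grille's outer face. z: pin axis, out of the grille (it is pushed in along -z); axes as those of the bay when the grille is shut. Moves with grille and pin.
- hammer: a bystander: hammer, 240 mm long, lying along its x with the handle to -x; origin under its middle. Leave it alone.
- paste_jar: a bystander: closed jar of nozzle paste, 72 mm in diameter, 85 mm high; origin at the centre of its underside. Leave it alone.
- angle_iron: a bystander: offcut of dark steel angle, 120 mm long (x), 50 by 50 mm, one leg flat on the bench; origin at the centre of that leg's underside. Leave it alone.
Things that resemble listed ones, but are neither listed nor needed, are in the scene too. What is shaped like the cassette but brown, orange or red is not meant.

How it is judged:
On the way, in this order (a step that is already met when the one before it is completed fails the run):
1. the cassette lies flat in the bay, let go, with the grille still open (x of cassette in the frame of bay between -0.01 and 0.01 m and y of cassette in the frame of bay between -0.011 and 0.011 m and z of cassette in the frame of bay between -0.005 and 0.005 m and angle between the z axis of cassette and the z axis of bay, either way round below 0.08 rad and contact force between the fingers and cassette below 0.1 N and value of joint grille above 0.8 rad), for 0.2 s.
2. the grille is shut over the cassette (x of cassette in the frame of bay between -0.01 and 0.01 m and y of cassette in the frame of bay between -0.011 and 0.011 m and z of cassette in the frame of bay between -0.005 and 0.005 m and angle between the z axis of cassette and the z axis of bay, either way round below 0.08 rad and value of joint grille below 0.03 rad), for 0.2 s.
3. all three rivet pins are pushed flush, with the grille shut (value of joint grille below 0.03 rad and value of joint each of pin_left, pin_mid, pin_right above 0.0075 m), for 0.2 s.
At the end, for the whole second after the job is handed in: The cassette lies in the bay at rest, its origin within 10 mm (x), 11 mm (y) and 5 mm (z) of the bay's origin and flat on the floor to 0.08 rad; the grille is shut (below 0.03 rad); each of the three pins is pushed in by more than 7.5 of its 9 mm (all of step 3 and x of cassette in the frame of bay between -0.01 and 0.01 m and y of cassette in the frame of bay between -0.011 and 0.011 m and z of cassette in the frame of bay between -0.005 and 0.005 m and angle between the z axis of cassette and the z axis of bay, either way round below 0.08 rad and linear speed of cassette below 0.02 m/s); the robot touches nothing.
It fails at once if a rivet pin is driven in (more than 5 mm) while the grille is open by more than 0.15 rad (value of joint grille above 0.15 rad and value of joint any of pin_left, pin_mid, pin_right above 0.005 m).
It fails at once if the cassette is dropped: it moves faster than 0.8 m/s while not held (a fall of over 3 cm) (linear speed of cassette above 0.8 m/s and contact force between the fingers and cassette below 0.05 N).
It fails at once if the hammer is moved by more than 2 cm (distance of hammer from where it was at the start of the episode above 0.02 m).
It fails at once if the paste jar is moved by more than 2 cm (distance of paste_jar from where it was at the start of the episode above 0.02 m).
It fails at once if the angle iron is moved by more than 2 cm (distance of angle_iron from where it was at the start of the episode above 0.02 m).
It also fails if it takes over 72 s, if anything falls off the work surface, if the arm or the gripper's body presses on something with over 40 N, if the wrist force passes 120 N, or if a joint passes its speed limit or range.

## Working session

There is one attempt and no reset: what is moved stays moved. The work goes in short steps, each a Python script; the robot and the scene stay as the last script left them, time stands still between calls to the robot, and variables do not carry over. Pictures are saved under pics/ and viewed, at most 10 in all, crops included, and the job is handed in when it is done.

```bash
ls; mkdir -p pics; cat > h.py <<'E'
from bench import *
import numpy as np, cv2
from scipy.spatial.transform import Rotation as Ro
def cloud(c):
    K,R,t=map(np.array,(c["intrinsics"],c["R"],c["t"])); z=c["range_z"]
    v,u=np.mgrid[:z.shape[0],:z.shape[1]]
    P=np.stack([(u-K[0,2])/K[0,0]*z,(v-K[1,2])/K[1,1]*z,z],-1)
    W=(P-t)@R; W[z<=0]=np.nan; return W
E
python3 - <<'E'
from h import *
ims=[]
for n in("scene","top"):
    c=capture(n); W=cloud(c); np.savez(n+".npz",W=W,**{k:c[k] for k in c})
    cv2.imwrite(f"pics/{n}0.png",c["image"]); print(n,np.array(c["t"]),-np.array(c["R"]).T@c["t"], c["R"][2])
    for q in("cassette","extractor","bay","grille","grille_edge","grille_hinge","pin_left_top","hammer","paste_jar","angle_iron"):
        for d in spot_in(n,q)[:4]:
            u,v=np.round(d["xy"]).astype(int); print(q,round(d["conf"],2),u,v,W[v,u].round(3))
E
```

```text
pics
scene [-0.42796903 -0.11060588  1.53538544] [ 1.05477789 -0.61183607  1.03242424] [-0.43674649  0.53003768 -0.72685113]
cassette 0.81 280 143 [0.238 0.372 0.037]
cassette 0.8 310 172 [0.405 0.32  0.029]
cassette 0.76 369 149 [0.489 0.551 0.018]
cassette 0.57 406 253 [0.815 0.199 0.041]
extractor 0.83 294 258 [ 0.642 -0.074  0.161]
bay 0.7 285 224 [ 0.609 -0.066  0.253]
grille 0.95 289 219 [ 0.608 -0.049  0.254]
grille_edge 0.97 291 217 [ 0.612 -0.046  0.261]
grille_hinge 0.7 291 218 [ 0.608 -0.041  0.251]
hammer 0.65 172 332 [ 0.48  -0.35   0.024]
paste_jar 0.76 394 199 [0.695 0.343 0.061]
angle_iron 0.67 235 384 [ 0.681 -0.346  0.006]
angle_iron 0.23 292 218 [ 0.611 -0.042  0.254]
top [0.08081389 0.54236149 1.62305788] [0.35389329 0.09932925 1.67328927] [ 0.1129183  -0.00451747 -0.99359401]
cassette 0.83 210 257 [0.415 0.32  0.026]
cassette 0.7 239 143 [0.809 0.234 0.031]
cassette 0.69 184 318 [0.213 0.395 0.048]
cassette 0.58 320 190 [ 0.609 -0.027  0.264]
extractor 0.96 317 204 [ 0.591 -0.032  0.103]
bay 0.61 316 209 [ 0.577 -0.03   0.091]
bay 0.61 200 179 [0.671 0.356 0.077]
bay 0.16 321 192 [ 0.607 -0.032  0.24 ]
grille 0.8 327 191 [ 0.607 -0.048  0.26 ]
grille_edge 0.74 322 188 [ 0.608 -0.029  0.299]
grille_hinge 0.59 324 189 [ 0.603 -0.034  0.312]
hammer 0.97 407 248 [ 0.459 -0.344  0.03 ]
paste_jar 0.78 197 181 [0.662 0.364 0.087]
paste_jar 0.55 318 202 [ 0.598 -0.035  0.101]
```

View pics/scene0.png

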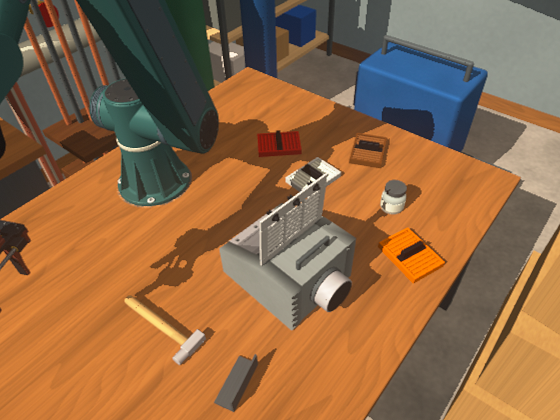

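View pics/top0.png

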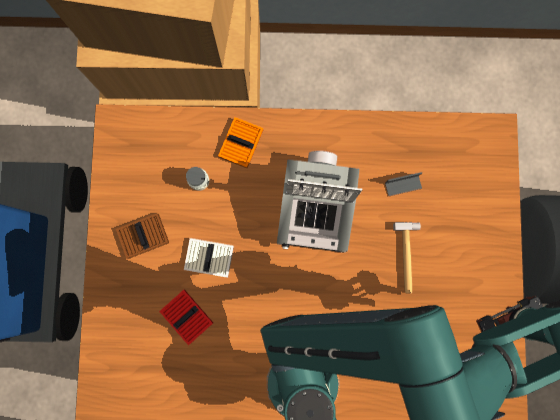

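The scene view shows the white cassette at (314,174), the extractor at about (290,260) with its grille up, and red, brown and orange decoys. The top view shows the cassette at (209,257), the bay at (316,215), the jar at (197,178), the hammer at (405,250) and the angle iron at (403,184). Next I fit the box models to both depth clouds.

```bash
cat > fit.py <<'E'
from h import *
from scipy.optimize import least_squares
A=np.radians(20)
def boxsdf(P,c,h):
    q=np.abs(P-c)-h
    return np.linalg.norm(np.maximum(q,0),axis=1)+np.minimum(q.max(1),0)
def housing(P):
    d=np.stack([-0.13-P[:,0],P[:,0]-0.13,np.abs(P[:,1])-0.115,P[:,2]-0.162,
      (P[:,0]+0.13)*-np.sin(A)+(P[:,2]-0.105)*np.cos(A)],1)
    return d.max(1)
def cass(P):
    return np.minimum(boxsdf(P,[0,0,.01],[.054,.075,.01]),boxsdf(P,[0,0,.032],[.035,.007,.012]))
def local(W,p):
    P=W-np.array([p[0],p[1],p[3] if len(p)>3 else 0]); c,s=np.cos(p[2]),np.sin(p[2])
    return P@np.array([[c,-s,0],[s,c,0],[0,0,1]])
def fit(W,sdf,p0,scale=.003):
    r=least_squares(lambda p:sdf(local(W,p)),p0,loss="cauchy",f_scale=scale)
    e=sdf(local(W,r.x)); return r.x,np.mean(np.abs(e)<.004),np.median(np.abs(e))
E
python3 - <<'E'
from fit import *
Ws={n:np.load(n+".npz")["W"] for n in("scene","top")}
def sel(n,c,r,zlo,zhi):
    W=Ws[n].reshape(-1,3); W=W[~np.isnan(W).any(1)]
    return W[(np.hypot(*(W[:,:2]-c).T)<r)&(W[:,2]>zlo)&(W[:,2]<zhi)]
for n,N in(("scene",["scene"]),("top",["top"]),("both",["scene","top"])):
    W=np.vstack([sel(k,[.6,-.03],.2,.012,.175) for k in N])
    for z in([],[0]): print("ext",n,len(W),*fit(W,housing,[.6,-.03,-.1]+z))
    W=np.vstack([sel(k,[.41,.32],.105,.008,.06) for k in N])
    best=min((fit(W,cass,[.41,.32,a]+z) for a in np.arange(-1.5,1.6,.4) for z in([0],)),key=lambda f:-f[1])
    print("cas",n,len(W),*best, np.percentile(W[:,2],[50,90,99]))
for n in("hammer","paste_jar"): pass
E
```

```text
ext scene 8974 [ 0.58306757 -0.03130818 -0.10891406] 0.8120124804992199 0.0010242608400742176
ext scene 8974 [ 5.83120101e-01 -3.13193422e-02 -1.08749318e-01  3.73948356e-04] 0.8136839759304658 0.001020907224841397
cas scene 885 [ 0.41353696  0.32656592 -0.15798743 -0.00201149] 0.8689265536723164 0.0016629091355423904 [0.01809273 0.03581116 0.0462402 ]
ext top 5363 [ 0.5840042  -0.02726055 -0.10968487] 0.4596308036546709 0.004704428315396303
ext top 5363 [ 5.83809646e-01 -2.72537819e-02 -1.09416757e-01 -1.09043542e-04] 0.45981726645534216 0.004691316415264796
cas top 1425 [ 0.41245309  0.32620348 -0.15463698 -0.00283909] 0.6708771929824562 0.002686119305978272 [0.01732491 0.02486879 0.04719529]
ext both 14337 [ 0.58310445 -0.03130711 -0.10878177] 0.6802678384599289 0.0016390253364562957
ext both 14337 [ 5.83164533e-01 -3.13163964e-02 -1.08726369e-01  2.34455583e-04] 0.6806165864546279 0.0016412298422772593
cas both 2310 [ 0.4134439   0.32654434 -0.15761154 -0.002415  ] 0.7393939393939394 0.00224392788450725 [0.01765894 0.0264127  0.04694448]
```

```bash
python3 - <<'E'
from fit import *
p=[.5835,-.0300,-.109]
Bo=np.array([-.0274,0,.0891]); Rb=Ro.from_euler('y',-20,degrees=True).as_matrix()  # cols: bay axes in ext
print("Rb x,z",Rb[:,0],Rb[:,2])
for n in("scene","top"):
    W=np.load(n+".npz")["W"].reshape(-1,3); W=W[~np.isnan(W).any(1)]
    L=local(W,p); B=(L-Bo)@Rb
    m=(np.abs(B[:,0])<.05)&(np.abs(B[:,1])<.11)
    for nm,mm in(("rim",(np.abs(B[:,2]-.05)<.005)),("in",(B[:,2]<.035)&(B[:,2]>.01)),("floor",np.abs(B[:,2])<.008)):
        b=B[m&mm]
        if len(b): print(n,nm,len(b),"z",np.median(b[:,2]).round(4),"y hist",np.histogram(b[:,1],np.arange(-.12,.121,.004))[0])
    m=(np.abs(B[:,1])<.06)&(np.abs(B[:,0])<.11)&(B[:,2]<.06)
    b=B[m]
    for nm,mm in(("rim",np.abs(b[:,2]-.05)<.005),("floor",np.abs(b[:,2])<.008)):
        print(n,nm,"x hist",np.histogram(b[mm,0],np.arange(-.1,.101,.004))[0])
    h=np.array([.071,0,.053]); G=B-h; r=np.hypot(G[:,0],G[:,2]); a=np.arctan2(G[:,2],-G[:,0])
    m=(r>.04)&(r<.165)&(np.abs(G[:,1])<.12)&(a>1.5)&(a<2.4)
    print("grille",m.sum(),np.median(a[m]),a[m].std(),"y",np.percentile(G[m,1],[1,99]))
    # housing inliers on lip, left/right edges at the sloping face and top
    for nm,s in(("slope",(np.abs(B[:,2]-.05)<.004)&(B[:,0]<0.05)&(B[:,0]>-.088)),("top",np.abs(L[:,2]-.162)<.004)):
        y=L[s&(np.abs(L[:,1])<.14),1]; print(n,nm,"y edges",np.percentile(y,[0.5,2,98,99.5]).round(4))
print(current_orientation(),current_clock())
Bw=[p[0]+Bo[0],p[1],Bo[2]]
for nm,pos,yaw,t in(("pick",[.413,.3265,.024],-.157,0),("via",[.45,0,.4],-.1,0),("place",[.583-.027,-.03,.115],-.109,20),("push",[.583+.075,-.035,.26],-.109,0)):
  for f in(0,np.pi):
    R=Ro.from_euler('z',yaw)*Ro.from_euler('y',-t,degrees=True)*Ro.from_euler('x',np.pi)*Ro.from_euler('z',f)
    q=inverse_kinematics(pos,R.as_quat()); print(nm,round(f,1),None if q is None else np.round(q,2))
E
```

```text
Rb x,z [0.93969262 0.         0.34202014] [-0.34202014 -0.          0.93969262]
scene rim 252 z 0.0502 y hist [ 0  0 17 36 37 37 36 38 30 13  0  0  0  0  0  0  0  0  0  0  0  0  0  0
  0  0  0  0  0  0  0  0  0  0  0  0  0  0  0  0  0  0  0  0  0  0  0  0
  0  1  0  1  2  1  1  1  1  0  0  0]
scene in 1 z 0.0291 y hist [0 0 0 0 0 0 0 0 0 0 0 0 0 0 0 0 0 0 0 0 0 0 0 0 0 0 0 0 0 0 0 0 0 0 0 0 0
 0 0 0 0 0 0 0 0 0 0 0 0 1 0 0 0 0 0 0 0 0 0 0]
scene floor 16 z 0.0012 y hist [0 0 0 0 0 0 0 0 0 0 0 0 0 0 0 0 0 1 3 2 5 2 0 0 0 0 0 0 0 0 0 0 0 0 0 0 0
 0 0 0 0 0 0 0 0 1 0 0 0 1 1 0 0 0 0 0 0 0 0 0]
scene rim x hist [ 0  9 26 33 35 16 19 19 18 22 32  2  0  0  0  0  0  0  0  0  0  0  0  0
  0  0  0  0  0  0  0  0  0  0  0  0  0  0  0  0  0  0 19 61 67 63 48 42
 15  4]
scene floor x hist [ 0  0  0  0  0  0  0  0  0 16 18  9  3  7  6  0  0  0  0  0  0  0  0  0
  0  0  0  0  0  0  0  0  0  0  0  0  0  0  0  0  0  0  0  0  0  0  0  0
  0  0]
grille 2238 2.0035474839062513 0.027280976409042867 y [-0.10761809  0.1017528 ]
scene slope y edges [-0.1172 -0.1167  0.0897  0.1075]
scene top y edges [-0.11
[... 922 characters left out ...]
3
  2  4  5  4  4  4  2  4  3  5  4 27 44  3  0  0  0  0  0  0  0  0  0  0
  0  0]
grille 871 1.957686288804493 0.028766416596510417 y [-0.10481305  0.10296113]
top slope y edges [-0.1149 -0.1134  0.1129  0.1141]
top top y edges [-0.1147 -0.1117  0.1119  0.1139]
[ 9.77101994e-01  2.12771450e-01 -3.71478421e-06 -5.99899973e-05] 1.1
pick 0 [ 0.54  0.52  1.86 -0.    0.76  2.27]
pick 3.1 [ 0.54  0.52  1.86 -0.    0.76 -0.88]
via 0 [-0.15  0.01  1.52 -0.    1.61  1.52]
via 3.1 [-0.15  0.01  1.52 -0.    1.61 -1.62]
place 0 [-0.2   0.3   2.02  0.07  0.48  1.43]
place 3.1 [-0.2   0.3   2.02  0.07  0.48 -1.72]
push 0 [-0.16  0.42  1.33 -0.    1.4   1.52]
push 3.1 [-0.16  0.42  1.33 -0.    1.4  -1.62]
```

```bash
cat > geo.py <<'E'
from fit import *
PE=[.5825,-.0303,-.109]; Rz=Ro.from_euler('z',PE[2]).as_matrix()
Bo=Rz@np.array([-.0274,0,.0891])+np.array([PE[0],PE[1],0])
RB=Rz@Ro.from_euler('y',-20,degrees=True).as_matrix()
bay=lambda v: Bo+RB@np.array(v,float)
def tool(yaw,tilt=0):  # tilt deg: 20 -> tool z = -bay z
    return (Ro.from_euler('z',yaw)*Ro.from_euler('y',-tilt,degrees=True)*Ro.from_euler('x',np.pi)*Ro.from_euler('z',np.pi)).as_quat()
E
python3 - <<'E'
from geo import *
print("bay",Bo)
o=tool(-.157)
move_gripper(.07)
move_ptp([.28,-.36,.42],o); move_ptp([.413,.20,.42],o); move_ptp([.413,.3265,.12],o)
c=capture("scene"); cv2.imwrite("pics/pre.png",c["image"][90:260,200:420])
hit=servo_line([.413,.3265,.0235],o,rate=.08,contact_N=8)
print(hit,current_position(),current_clock())
if not hit:
    move_gripper(0); print(current_finger_gap(),current_grip_force())
    servo_line([.413,.3265,.20],o); print(current_finger_gap(),current_force(),current_clock())
    for n in("scene","top"):
        c=capture(n); np.savez(n+"1.npz",W=cloud(c)); cv2.imwrite(f"pics/{n}1.png",c["image"])
E
```

```text
bay [ 0.55526261 -0.02731931  0.0891    ]
False [0.41338726 0.32675476 0.02395235] 8.3333
0.014267570877231005 29.99427616596222
0.013883424090001949 [-0.46698617  0.23921082 -3.04416657] 10.5583
```

```bash
python3 - <<'E'
from geo import *
print(current_position())
pz=current_position()[2]
for N in(["scene"],["top"],["scene","top"]):
    W=np.vstack([np.load(n+"1.npz")["W"].reshape(-1,3) for n in N]); W=W[~np.isnan(W).any(1)]
    W=W[(np.hypot(W[:,0]-.413,W[:,1]-.3265)<.105)&(W[:,2]>.14)&(W[:,2]<pz+.002)]
    slab=lambda P: boxsdf(P,[0,0,.01],[.054,.075,.01])
    print(N,len(W),*fit(W,slab,[.413,.3265,-.157,.177]))
    p=np.array([.413,.3265,-.157,.177]); L=local(W,p); s=L[np.abs(L[:,2]-.019)<.006]
    A_=np.c_[s[:,:2],np.ones(len(s))]; print("top plane slopes",np.linalg.lstsq(A_,s[:,2],rcond=None)[0])
E
```

```text
[0.41238713 0.32610361 0.19898321]
['scene'] 1149 [ 0.4131051   0.32636658 -0.16098824  0.17341754] 0.9086161879895561 0.0015186067521621822
top plane slopes [ 0.00305643 -0.00038192  0.01672773]
['top'] 340 [ 0.41227276  0.32764897 -0.16547229  0.17432381] 0.7676470588235295 0.0020983331367758346
top plane slopes [-0.0001761   0.00146267  0.01780093]
['scene', 'top'] 1489 [ 0.41308384  0.32652603 -0.16086429  0.17359432] 0.8717259905977166 0.0016766594234318838
top plane slopes [-0.00036632 -0.00011884  0.01700604]
```

View pics/scene1.png

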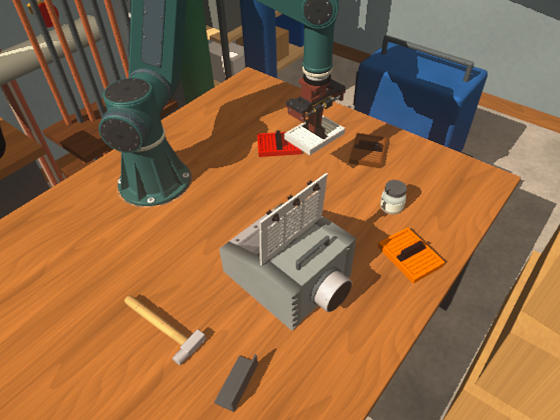

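The picture shows the white cassette at (315,135), level in the fingers. The fit gives a centre offset under 1 mm. Next I place it.

```bash
python3 - <<'E'
from geo import *
o=tool(PE[2],20); y=PE[2]
servo_line([.40,.29,.40],tool(-.157),rate=.25)
move_ptp([.44,.10,.40],tool(y))
servo_line(bay([0,0,.19]),o,rate=.2)
servo_line(bay([0,0,.085]),o,rate=.12)
err=RB.T@(np.array(current_position())-bay([0,0,.085])); print("err",err,current_force(),current_clock())
for n in("scene","top"):
    c=capture(n); W=cloud(c); np.savez(n+"2.npz",W=W); cv2.imwrite(f"pics/{n}2.png",c["image"])
    W=W.reshape(-1,3); W=W[~np.isnan(W).any(1)]; B=(W-Bo)@RB
    B=B[(np.abs(B[:,0])<.066)&(np.abs(B[:,1])<.1)&(B[:,2]>.053)&(B[:,2]<.088)]
    slab=lambda P: boxsdf(P,[0,0,.01],[.054,.075,.01])
    print(n,len(B),*fit(B,slab,[0,0,0,.06]))
E
```

```text
err [5.62769129e-04 8.50423774e-05 4.66356798e-04] [-0.09139237 -1.27407959 -3.02975033] 14.5333
scene 483 [-0.00178078  0.00038896  0.00145422  0.05988079] 0.9523809523809523 0.0012835465244378959
top 893 [ 0.00102427  0.00565184 -0.01373107  0.05929292] 0.6662933930571109 0.0027036953001032434
```

View pics/top2.png

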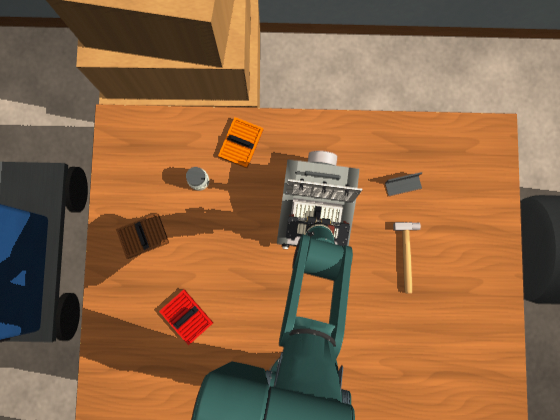

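The cassette is centred over the bay at (318,215), with the bay clear below it. I lower it with contact sensing.

```bash
python3 - <<'E'
from geo import *
o=tool(PE[2],20)
rep=lambda: (RB.T@(np.array(current_position())-Bo)).round(4)
hit=servo_line(bay([0,0,.021]),o,rate=.04,contact_N=5)
print(hit,rep(),current_force(),current_clock())
E
```

```text
True [-0.0001  0.      0.0234] [-0.41611239 -0.95862932  4.13239453] 16.0417
```

Contact came at the expected floor height, 23.4 mm. I release and retract.

```bash
python3 - <<'E'
from geo import *
o=tool(PE[2],20)
move_gripper(.05)
servo_line(bay([0,0,.2]),o,rate=.15)
move_gripper(0)
move_ptp([.44,.12,.45],tool(PE[2]))
for n in("scene","top"):
    c=capture(n); W=cloud(c); np.savez(n+"3.npz",W=W); cv2.imwrite(f"pics/{n}3.png",c["image"][150:300,220:420] if n=="top" else c["image"])
    W=W.reshape(-1,3); W=W[~np.isnan(W).any(1)]; B=(W-Bo)@RB
    b=B[(np.abs(B[:,0])<.057)&(np.abs(B[:,1])<.079)&(B[:,2]>-.004)&(B[:,2]<.049)]
    print(n,len(b),*fit(b,cass,[0,0,0,0]))
    s=b[np.abs(b[:,2]-.018)<.006]
    if len(s)>50: print("plane",np.linalg.lstsq(np.c_[s[:,:2],np.ones(len(s))],s[:,2],rcond=None)[0])
    G=B-np.array([.071,0,.053]); r=np.hypot(G[:,0],G[:,2]); a=np.arctan2(G[:,2],-G[:,0])
    m=(r>.05)&(r<.165)&(np.abs(G[:,1])<.12)&(a>1.5)&(a<2.4); print("grille",np.median(a[m]))
print(current_clock())
E
```

```text
scene 150 [-0.02281019 -0.0248278   0.29285181 -0.00278195] 0.7466666666666667 0.0022349719525677353
plane [-0.05590844  0.03066276  0.01678228]
grille 2.0106179821558667
top 1214 [ 1.04227169e-04  8.71282201e-05  6.29148248e-03 -2.78941185e-03] 0.7191103789126854 0.0024958854243540413
plane [-0.00104512 -0.00059522  0.01747075]
grille 1.9679072235867276
19.9833
```

The cassette is centred, flat and on the floor in the top-view fit. The grille stands at about 1.99 rad. Next I swing it shut.

```bash
cat > grille.py <<'E'
from geo import *
Y=.0325
def pose(th,r=.115,t=None):
    if t is None: t=20*np.clip((2.0-th)/1.6,0,1)
    g=np.radians(20-t); b=np.array([np.sin(g),np.cos(g)]); x=np.array([np.cos(g),-np.sin(g)])
    e=np.array([-np.cos(th),np.sin(th)]); n=np.array([np.sin(th),np.cos(th)])
    w,u=np.meshgrid(np.linspace(0,.075,76),[-.0105,.0105]); P=w[...,None]*b+u[...,None]*x
    m=(r+P@e)<.162
    d=.003-(P@n)[m].min()
    q=np.array([.071,.053])+r*e+d*n
    return bay([q[0],Y,q[1]]),tool(PE[2],t)
E
python3 - <<'E'
from grille import *
ths=np.arange(2.12,.05,-.12)
q0=None
for th in ths:
    p,o=pose(th); q=inverse_kinematics(p,o); print(round(th,2),p.round(3),None if q is None else np.round(q,2))
E
```

```text
2.12 [ 0.652 -0.005  0.271] [-0.11  0.4   1.32 -0.    1.42 -1.58]
2.0 [ 0.633 -0.003  0.276] [-0.11  0.37  1.36 -0.    1.41 -1.58]
1.88 [ 0.616 -0.001  0.279] [-0.11  0.32  1.42  0.    1.37 -1.58]
1.76 [0.602 0.    0.279] [-0.11  0.29  1.47  0.    1.33 -1.58]
1.64 [0.588 0.002 0.277] [-0.11  0.25  1.53  0.    1.28 -1.58]
1.52 [0.575 0.003 0.274] [-0.11  0.22  1.58  0.    1.23 -1.58]
1.4 [0.561 0.005 0.269] [-0.12  0.19  1.64  0.    1.18 -1.58]
1.28 [0.549 0.006 0.263] [-0.12  0.16  1.69  0.    1.13 -1.58]
1.16 [0.537 0.007 0.255] [-0.12  0.14  1.75  0.    1.07 -1.58]
1.04 [0.526 0.009 0.245] [-0.12  0.12  1.8   0.    1.01 -1.58]
0.92 [0.517 0.01  0.234] [-0.12  0.11  1.86  0.    0.94 -1.58]
0.8 [0.508 0.01  0.222] [-0.12  0.1   1.91  0.    0.87 -1.58]
0.68 [0.502 0.011 0.209] [-0.12  0.09  1.96  0.    0.8  -1.58]
0.56 [0.497 0.012 0.195] [-0.12  0.09  2.01  0.    0.72 -1.58]
0.44 [0.494 0.012 0.181] [-0.12  0.1   2.06  0.    0.64 -1.58]
0.32 [0.493 0.012 0.166] [-0.12  0.12  2.08  0.01  0.58 -1.58]
0.2 [0.493 0.012 0.151] [-0.12  0.15  2.1   0.01  0.54 -1.58]
0.08 [0.496 0.012 0.136] [-0.12  0.18  2.12  0.01  0.49 -1.58]
```

```bash
python3 - <<'E'
from grille import *
import sys
p,o=pose(2.14)
move_ptp(p+[0,0,.17],o)
if servo_line(p,o,rate=.15,contact_N=10): print("hit descending",current_position(),current_force()); sys.exit()
print(current_clock(),current_force())
fm=0
for th in np.arange(2.02,.07,-.12):
    p,o=pose(th)
    if servo_line(p,o,rate=.1,contact_N=25): print("hit",th,current_position(),current_force()); sys.exit()
    fm=max(fm,np.linalg.norm(np.array(current_force())))
print(current_clock(),fm)
p,o=pose(-.05)
h=servo_line(p,o,rate=.03,contact_N=25)
print(h,(RB.T@(np.array(current_position())-Bo)).round(4),current_force(),current_clock())
E
```

```text
22.25 [ 0.13336968 -0.04676842  0.10907138]
27.3583 1.6297796035733567
True [-0.0433  0.0325  0.0561] [-6.9231518   0.5790168  14.84181246] 27.8333
```

The stop came at bay z 56.1 mm, where a shut grille's outer face should be. I back off and look at the grille and pins.

```bash
python3 - <<'E'
from grille import *
servo_line(bay([-.044,.0325,.16]),tool(PE[2],20),rate=.2)
move_ptp([.40,.2,.42],tool(PE[2]))
for n in("scene","top"):
    c=capture(n); W=cloud(c); im=c["image"]
    w=W.reshape(-1,3); w=w[~np.isnan(w).any(1)]; B=(w-Bo)@RB
    s=B[(B[:,0]>-.065)&(B[:,0]<.06)&(np.abs(B[:,1])<.1)&(B[:,2]>.045)&(B[:,2]<.08)]
    print(n,"plate",np.linalg.lstsq(np.c_[s[:,0]-.071,np.ones(len(s))],s[:,2],rcond=None)[0])
    for q in("pin_left_top","pin_mid_top","pin_right_top"):
        for d in spot_in(n,q)[:3]:
            u,v=np.round(d["xy"]).astype(int); print(q,round(d["conf"],2),u,v,((W[v,u]-Bo)@RB).round(4))
    h=B[(np.abs(B[:,0]+.073)<.02)&(np.abs(B[:,1])<.09)&(B[:,2]>.061)&(B[:,2]<.08)]
    for y in(.065,0,-.065):
        k=h[np.abs(h[:,1]-y)<.02]; 
        if len(k): print(y,len(k),k.mean(0).round(4),k[:,2].max().round(4))
    if n=="top": cv2.imwrite("pics/top4.png",cv2.resize(im[140:270,240:400],None,fx=4,fy=4))
print(current_clock())
E
```

```text
scene plate [0.00731129 0.05540239]
0.065 11 [-0.0701  0.0623  0.0644] 0.0671
0 13 [-0.0701 -0.0023  0.0652] 0.0686
-0.065 16 [-0.0705 -0.0668  0.0649] 0.0683
top plate [-0.00279585  0.05482224]
pin_left_top 0.43 312 220 [-0.0035  0.0116  0.0563]
0.065 20 [-0.0701  0.0642  0.0645] 0.0719
0 18 [-0.0727  0.0015  0.0647] 0.0706
-0.065 20 [-0.0715 -0.0663  0.065 ] 0.0718
29.975
```

View pics/top4.png

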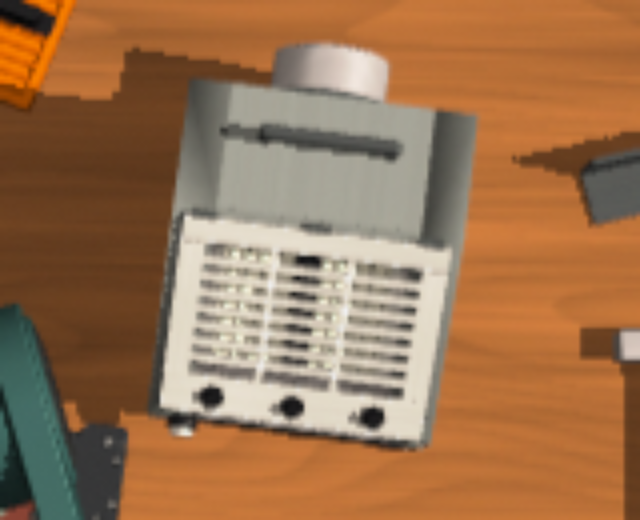

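The grille is shut, with three proud pins at crop positions (210,397), (291,406) and (372,417). The cloud agrees with the nominal x = -73 mm and y = ±65/0. I press each one.

```bash
python3 - <<'E'
from geo import *
o=tool(PE[2],20); x=-.0725
move_ptp(bay([x,.065,.12]),o)
for y in(.065,0,-.065):
    servo_line(bay([x,y,.085]),o,rate=.15)
    h=servo_line(bay([x,y,.056]),o,rate=.025,contact_N=32)
    print(y,h,(RB.T@(np.array(current_position())-Bo)).round(4),current_force(),current_clock())
    servo_line(bay([x,y,.085]),o,rate=.15)
servo_line(bay([x,-.065,.16]),o,rate=.2)
move_ptp([.40,.2,.42],tool(PE[2]))
for n in("scene","top"):
    c=capture(n); W=cloud(c).reshape(-1,3); W=W[~np.isnan(W).any(1)]; B=(W-Bo)@RB
    for y in(.065,0,-.065):
        k=B[(np.hypot(B[:,0]+.073,B[:,1]-y)<.007)&(B[:,2]<.08)]; print(n,y,len(k),np.median(k[:,2]).round(4),k[:,2].max().round(4))
    s=B[(B[:,0]>-.065)&(B[:,0]<.06)&(np.abs(B[:,1])<.1)&(B[:,2]>.045)&(B[:,2]<.08)]
    print(n,"plate",np.linalg.lstsq(np.c_[s[:,0]-.071,np.ones(len(s))],s[:,2],rcond=None)[0])
    if n=="top": cv2.imwrite("pics/top5.png",cv2.resize(c["image"][140:270,240:400],None,fx=4,fy=4))
print(current_clock())
E
```

```text
0.065 True [-0.0726  0.065   0.0589] [-6.42539495  0.3166689  15.52090907] 32.4667
0 True [-0.0725  0.0001  0.0589] [-5.96300583  0.52107619 15.31867687] 34.3667
-0.065 True [-0.0724 -0.0649  0.0589] [-7.10224008  0.52755797 15.8389412 ] 36.2667
scene 0.065 11 0.0594 0.0601
scene 0 10 0.0588 0.0604
scene -0.065 14 0.0581 0.0611
scene plate [0.00799293 0.05540167]
top 0.065 14 0.06 0.0626
top 0 13 0.0575 0.0622
top -0.065 14 0.0574 0.0646
top plate [-0.00136621  0.05498899]
38.525
```

View pics/top5.png

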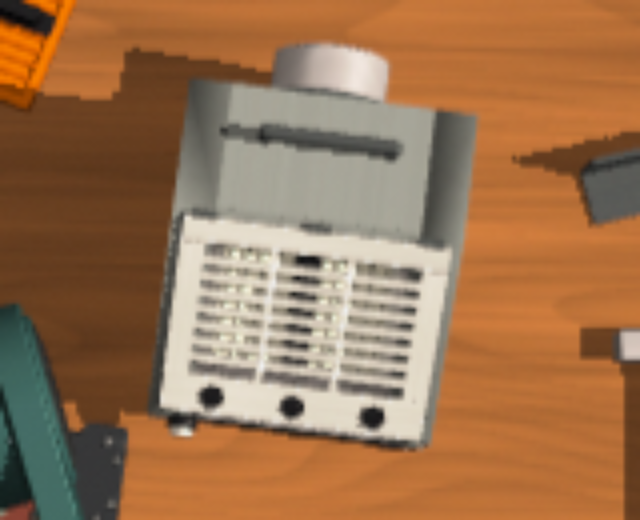

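All three pins stopped at 58.9 mm, against 59.0 mm for flush. The picture shows them flat at (210,397), (291,406) and (372,417), with the grille shut. I hand in.

```bash
python3 -c "
from bench import *
print(close_job())"
```

```text
the job is handed in; nothing more can be done
None
```

The job is handed in at about 38.5 s: the cassette lies flat in the bay, the grille is shut and all three pins measured flush; the hammer, jar and angle iron were not touched (no verdict was returned).

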